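# Purge the tea canister with the bayonet lid at vent

### The arm

A 6-joint arm with a two-finger parallel gripper is mounted at the origin on the work surface. World frame = base frame: x ahead of the robot, y to its left, z up, the work surface at z = 0. Lengths are in mm, angles in rad, forces in N, time in s.
With the tool pointing down it reaches from about 375 to 750 mm from the base axis. Payload 9 kg.
Tool frame: the origin (TCP) lies midway between the tips of the shut fingers; the grasp point (between the pads) lies 19 mm behind it (robot.pinch_z is the distance from the TCP to the grasp point, in mm); z points along the fingers, y is the line along which they close (so a half turn about z gives the same grasp; the last joint's range is limited). The gripper opens to 85 mm and grips with 20 to 120 N. Pads are 22 mm wide; open, the fingers measure 114 mm over their backs; the gripper's body (76 mm by 85 mm) begins 54 mm behind the grasp point. The pads swing forward as they close: fully open they stand 13 mm farther back than shut.
Start: joints at [-1.336, 0.104, 0.097, 1.564, 0, 1.353], TCP at [262.505, -539.563, 231.331] pointing down, gripper open.
Joint ranges: [-2.99, 2.99], [-0.84, 1.86], [-1.1, 1.16], [-1.84, 2.11], [-1.51, 1.56], [-3.14, 3.14]. Speed limits (rad/s): [2.22, 2.22, 2.57, 3.14, 3.14, 3.14].

### API

Orientations are given as a unit quaternion [x, y, z, w].
In Python, from rig import robot, imaging gives the robot as it stands. The module is installed in compiled form; this text tells all that it offers. Calls block until the motion is done:
- robot.move_pose(position, orientation): joint-space move of the TCP to a pose.
- robot.line_to(position, v=150, ori=None): straight line of the TCP; ori=None keeps the orientation; v is the mean speed in mm/s.
- robot.goto_joints(angles): joint-space move.
- robot.command_gripper(opening, force=None): opening from 0.0 (shut) to 1.0 (fully open); force is the grip in N (None keeps the last); returns when the fingers have stopped.
- robot.wait(seconds).
- robot.ik(position, orientation): joint angles nearest the present ones, or None.
- robot.observe(): the state.
- imaging.read_camera(name): name is "scene" or "top" or "wrist"; returns a dict with "color" (384x512x3 uint8, blue, green, red), "intrinsics" (3x3 intrinsics, pixels), "extrinsics" (4x4, takes a point from world to camera coordinates). Camera axes: x right, y down, z forward; pixel columns grow to the right and rows downward; lengths in mm; the calibration is good to about 2 mm. A picture is of the moment at which its call begins. There is no depth.
A pose or a line that the arm cannot do raises robot.IKError and nothing moves.
- robot.finish_job(): hands the job in; it is judged then, once.
The state is a dict: "time": time; "joint_pos": joint angles; "dq": joint speeds; "joint_efforts": joint torques, N m; "tool_pos": TCP position; "eef_rot": TCP orientation; "ft_force": force on the tool from outside, world axes, zero at the start; "ft_torque": the same for the moment, N m; "width": opening from 0.0 (shut) to 1.0 (fully open); "grip_force": force on a finger pad.
Only numpy, scipy, OpenCV 4.12 (cv2) and the standard library are available. Lean on these libraries where they do the work, as an engineer would, in place of code of your own. Each camera call takes 0.05 s, during which the arm holds its last target. There are 200 camera calls.

### The job

Flush the tea canister with gas: first turn the valve on the copper line to 60 degrees open, the second mark of its dial after shut, and let go of it. Then lower the bar-handled bayonet lid into the canister, lugs down through the two entry slots until the flange is on the rim, and turn it clockwise to the vent mark, half-way (45 degrees) to the lock, never on into the lock click. Finish while still gripping the lid by its bar and holding it there, with the valve as you set it and the other tea things undisturbed.

Things in the scene. Friction and masses are not known exactly. Their poses are not given: they have to be found in the camera images.
- valve (a joint): opening of the quarter-turn valve, rad: 0 = shut (handle bar square to the copper pipe), grows anticlockwise seen from above, 1.571 = fully open (bar along the pipe); 60 degrees = 1.047. Stays where it is left (friction 0.08 N m). The dial plate under the handle has black marks at 0, 30, 60 and 90 degrees, for both ends of the bar.
- valve_grip (a point): centre of the valve's handle bar, on its upright turning axis, 100 mm above the table. The bar is dark steel, 60 mm long along this point's x axis (which turns with it), 12 mm wide, 20 mm tall; the dial plate, 76 mm across, lies 22 mm below its underside. The valve is 170 mm to the left (from the robot) of the canister, on the same stand.
- stand: purge stand: dark wooden board 240 (x) x 340 (y) x 20 mm that carries the canister, the valve and, along its far edge, a lying gas cylinder with gauge (nothing there above 110 mm). It stands fast, elsewhere and at another yaw in each run. Origin under the board's centre, x away from the robot at yaw 0.
- mouth (a point): centre of the aluminium canister's mouth, at rim height, 120 mm above the table; z up. Canister 92 mm across, fixed on the stand. The mouth is a 53 mm bore through a ledge 6 mm thick; two entry slots in the ledge, 16 mm wide and 69 mm over both ends, lie at the two ends of this point's x axis. With the lid seated, lid_grip is 29 mm above this point.
- vent_mark (a point): one of the two vent marks, short dark lines on the canister's rim, 43 mm from its axis and 45 degrees clockwise (from above) of an entry slot; entry has one dot, lock two dots. Lugs passed through the slots turn clockwise under the ledge: 45 degrees vent, from 59 they meet the sprung ball of the lock click, 90 locked at a stop. Anticlockwise a stop allows some 8 degrees.
- lid_grip (a point): centre of the wooden grip bar of the loose aluminium bayonet lid, 51 mm above the lid's underside; lid 61 mm tall over all, 0.13 to 0.25 kg. z up, x along the bar: 56 mm long, 12 mm wide, 20 mm tall, in line with the lugs. The lid starts standing on its plug on the table, right of the stand among the other tea things, at any yaw.
- lid_flange (a point): centre of the underside of the lid's flange (80 mm across, 6 mm thick), 29 mm below lid_grip, same axes. Below it a plug 48 mm across and 22 mm deep, with two lugs at the two ends of the x axis: 64 mm over both, 10 mm wide, 5 mm tall, their underside 14 mm below the flange. The lid is the same turned by half a turn.
- knob_lid: the other lid, for a press-on tin: aluminium disc 80 mm across with a round knob and no lugs, 50 mm tall; a bystander; origin at the centre of its underside
- teacup: white porcelain cup without handle, 80 mm across, 58 mm tall; a bystander; origin at the centre of its underside
- whisk_holder: small waisted bamboo whisk holder, 58 mm across, 72 mm tall; a bystander; origin at the centre of its underside
- bowl: glazed tea bowl, 116 mm across, 75 mm tall, left of the stand; a bystander; origin at the centre of its underside
- tin: lacquered red tin, 72 mm across, 97 mm tall, right of the robot; a bystander; origin at the centre of its underside
- spoon: steel tea measuring spoon 150 mm long, lying left of the stand; a bystander; origin at the centre of its underside
Things that resemble listed ones, but are neither listed nor needed, are in the scene too. Leave any purple or turquoise look-alike of the part that bears lid_grip alone.

How it is judged (in metres and radians):
On the way, in this order (a step that is already met when the one before it is completed fails the run):
1. the valve is set to 60 degrees open, within 7.5 degrees, and its handle let go (value of joint valve between 0.917 and 1.177 rad and contact force between the fingers and valve below 0.1 N), for 0.2 s.
2. the lid, in the fingers, is down on the rim with its lugs through the entry slots (horizontal distance between lid_grip and mouth below 0.006 m and z of lid_grip in the frame of mouth below 0.033 m and angle between lid_grip's own z axis and vertical below 0.12 rad and contact force between the fingers and lid above 2 N and angle between the x axis of lid_grip and the x axis of mouth, either way round below 0.35 rad), for 0.1 s.
At the end, for the whole second after the job is handed in: the lid sits in the canister (centred within 6 mm, flange within 4 mm of the rim, level within 7 degrees), turned to 35 to 55 degrees from entry, at rest and still gripped by the fingers with more than 2 N; the valve is between 52.5 and 67.5 degrees open (horizontal distance between lid_grip and mouth below 0.006 m and z of lid_grip in the frame of mouth below 0.033 m and angle between lid_grip's own z axis and vertical below 0.12 rad and contact force between the fingers and lid above 2 N and value of joint valve between 0.917 and 1.177 rad and angle between the x axis of lid_grip and the x axis of mouth, either way round between 0.61 and 0.96 rad and angular speed of lid below 0.15 rad/s); the arm keeps its last pose, push and grip.
It fails at once if the seated lid is turned on into the lock click (past 66 degrees) (horizontal distance between lid_grip and mouth below 0.006 m and z of lid_grip in the frame of mouth below 0.033 m and angle between lid_grip's own z axis and vertical below 0.12 rad and angle between the x axis of lid_grip and the x axis of mouth, either way round above 1.15 rad).
It fails at once if one of the other tea things (other lid, teacup, whisk holder, bowl, tin, spoon) is moved by more than 25 mm (distance of any of knob_lid, teacup, whisk_holder, bowl, tin, spoon from where it was at the start of the episode above 0.025 m).
It also fails if it takes over 56 s, if anything falls off the work surface, if the arm or the gripper's body presses on something with over 40 N, if the wrist force passes 120 N, or if a joint passes its speed limit or range.

## Working session

There is one attempt and no reset: what is moved stays moved. The work goes in short steps, each a Python script; the robot and the scene stay as the last script left them, time stands still between calls to the robot, and variables do not carry over. Pictures are saved under pics/ and viewed, at most 10 in all, crops included, and the job is handed in when it is done.

```bash
mkdir -p pics; cat > h.py <<'E'
import numpy as np, cv2
from rig import robot, imaging
from scipy.spatial.transform import Rotation as R
def ray(c,u,v,z):
    K=np.array(c["intrinsics"]);T=np.array(c["extrinsics"])
    d=T[:3,:3].T@np.linalg.inv(K)@np.array([u,v,1.]);o=-T[:3,:3].T@T[:3,3]
    return o+d*(z-o[2])/d[2]
def proj(c,p):
    K=np.array(c["intrinsics"]);T=np.array(c["extrinsics"])
    q=K@(T[:3,:3]@np.array(p,float)+T[:3,3]);return q[:2]/q[2]
def down(yaw): # tool y axis (closing line) at world angle yaw, z down
    y=np.array([np.cos(yaw),np.sin(yaw),0]);z=np.array([0,0,-1.])
    return R.from_matrix(np.c_[np.cross(y,z),y,z]).as_quat()
E
python3 - <<'E'
from h import *
import pickle
for n in("top","scene"):
    c=imaging.read_camera(n);pickle.dump(c,open(n+".pkl","wb"))
    cv2.imwrite(f"pics/{n}0.png",cv2.resize(c["color"],(800,600),interpolation=cv2.INTER_CUBIC))
    print(n,np.round(c["intrinsics"],1),np.round(c["extrinsics"],3))
print(robot.observe(),robot.pinch_z)
E
```

```text
top [[433.1   0.  260.3]
 [  0.  433.1 185.3]
 [  0.    0.    1. ]] [[-2.100000e-02 -1.000000e+00 -9.000000e-03 -3.905000e+00]
 [-9.980000e-01  2.200000e-02 -6.400000e-02  4.012320e+02]
 [ 6.400000e-02  8.000000e-03 -9.980000e-01  1.615238e+03]
 [ 0.000000e+00  0.000000e+00  0.000000e+00  1.000000e+00]]
scene [[389.4   0.  254.5]
 [  0.  389.4 197.5]
 [  0.    0.    1. ]] [[-3.530000e-01  9.350000e-01  1.000000e-03  1.537640e+02]
 [ 5.190000e-01  1.970000e-01 -8.320000e-01 -1.254230e+02]
 [-7.780000e-01 -2.940000e-01 -5.550000e-01  1.482445e+03]
 [ 0.000000e+00  0.000000e+00  0.000000e+00  1.000000e+00]]
{'time': 0.1, 'joint_pos': array([-1.33569008e+00,  1.04683980e-01,  9.65732029e-02,  1.56386332e+00,
        3.14625567e-05,  1.35308035e+00]), 'dq': array([-0.00033172, -0.00162175,  0.00206976,  0.00048907, -0.00091608,
       -0.00046796]), 'joint_efforts': array([ 5.95205798e-03, -5.58203888e+01,  5.04721785e+01,  1.30363365e-02,
       -2.26763250e-04, -3.32210539e-05]), 'tool_pos': array([ 262.44662547, -539.2533141 ,  230.58847067]), 'eef_rot': array([ 9.74478141e-01,  2.24481637e-01,  1.06102966e-05, -5.89001292e-04]), 'ft_force': array([-0.65394413, -0.23239119,  0.07212859]), 'ft_torque': array([ 0.02157966, -0.02045367, -0.03557131]), 'grip_force': 0.0, 'width': 1.0025266283593453} 18.700000000000003
```

View pics/top0.png

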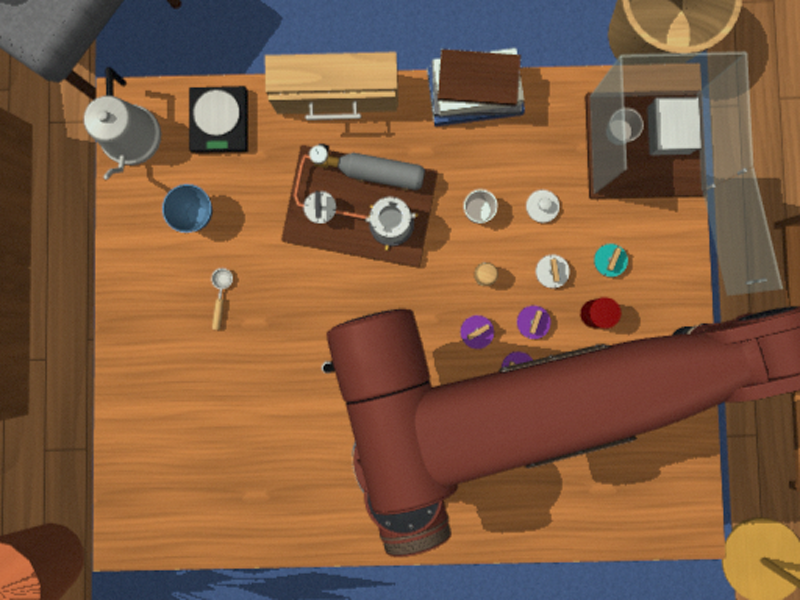

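View pics/scene0.png

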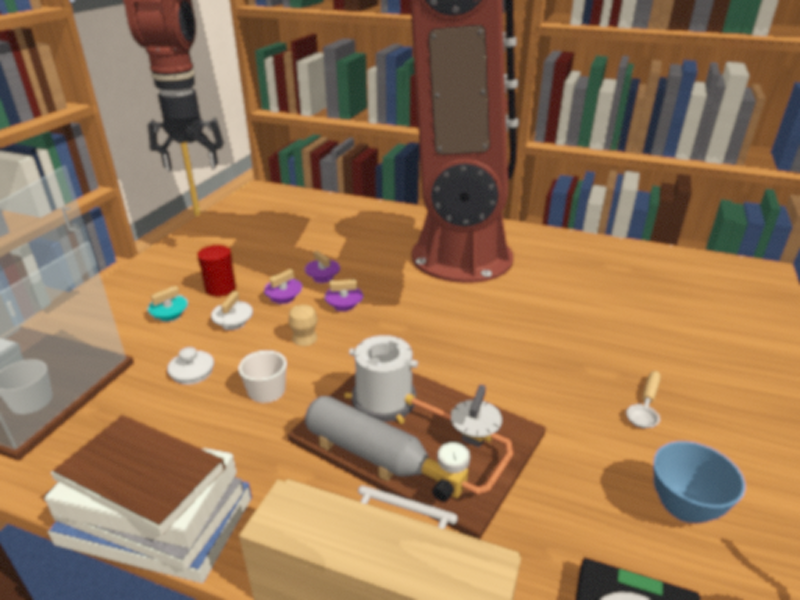

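Bar-handled lids in top0 are aluminium (553,271), turquoise (611,260) and purple (478,332), (535,322), (517,362). The lid at (542,206) has a round knob. Only the aluminium one at (553,271) fits the description. The canister is at (391,218) and the valve at (320,207). Next I'll confirm with wrist views from above.

```bash
python3 - <<'E'
from h import *
import pickle
c=pickle.load(open("top.pkl","rb"))
for n,u,v,z in(("lid",554,270,51),("can",391,217,120),("valve",319,208,110),("tin",603,312,97),("whisk",487,272,72),("cup",480,205,58),("knob",542,205,40)):
    print(n,np.round(ray(c,u*.64,v*.64,z),0))
L=ray(c,554*.64,270*.64,51)
for h in(260,):
    robot.move_pose([L[0]-60,L[1],h+60],down(np.pi/2))
w=imaging.read_camera("wrist");pickle.dump(w,open("w1.pkl","wb"))
cv2.imwrite("pics/w1.png",cv2.resize(w["color"],(800,600)))
o=robot.observe();print(o["time"],o["tool_pos"],o["joint_pos"]);T=np.array(w["extrinsics"]);print("cam",-T[:3,:3].T@T[:3,3],T[2,:3])
E
```

```text
lid [ 437. -360.   51.]
can [559.  19. 120.]
valve [585. 183. 110.]
tin [ 335. -458.   97.]
whisk [ 434. -200.   72.]
cup [ 594. -190.   58.]
knob [ 594. -339.   40.]
2.1833 [ 376.64244928 -359.84957887  319.75975872] [-1.01400573e+00 -9.56512993e-02  5.92717317e-02  1.72609999e+00
 -4.93202644e-05 -1.01311187e+00]
cam [ 298.86153391 -359.48892214  462.75738758] [ 3.04112649e-01  4.95728539e-04 -9.52635949e-01]
```

View pics/w1.png

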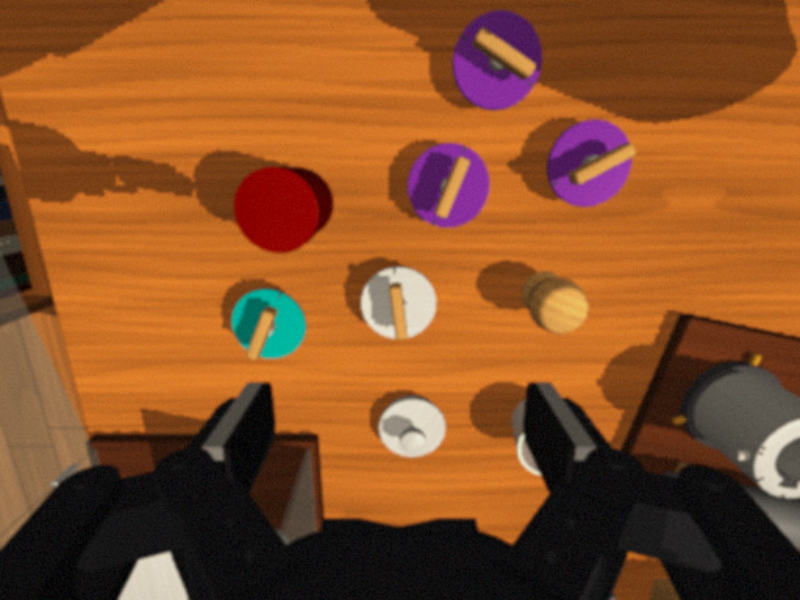

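The aluminium disc at (399,302) has a wooden bar from (396,285) to (403,338). It is neither purple nor turquoise, so it is the lid. Next I'll look closely at the canister and valve.

```bash
python3 - <<'E'
from h import *
import pickle
ims=[]
for n,p,z in(("wc",[559,19],220),("wv",[578,183],220)):
    robot.move_pose([p[0]-2,p[1],z],down(np.pi/2))
    w=imaging.read_camera("wrist");pickle.dump(w,open(n+".pkl","wb"))
    im=w["color"][60:300,156:356]; ims.append(cv2.resize(im,(400,480),interpolation=cv2.INTER_CUBIC))
cv2.imwrite("pics/cv.png",np.hstack(ims))
w=pickle.load(open("w1.pkl","rb"))
print(w["intrinsics"])
cv2.imwrite("pics/lid.png",cv2.resize(w["color"][150:240,200:320],(800,600),interpolation=cv2.INTER_CUBIC))
print(robot.observe()["time"])
E
```

```text
[[276.21540555   0.         255.06173948]
 [  0.         276.21540555 193.93839629]
 [  0.           0.           1.        ]]
4.5667
```

View pics/cv.png

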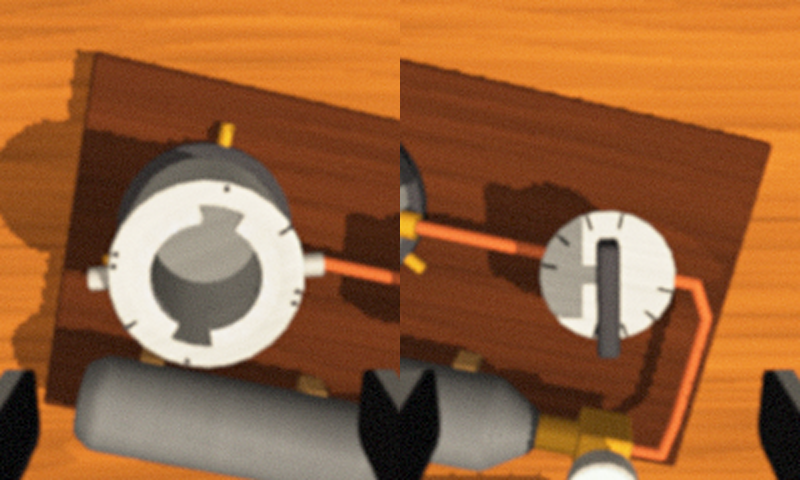

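View pics/lid.png

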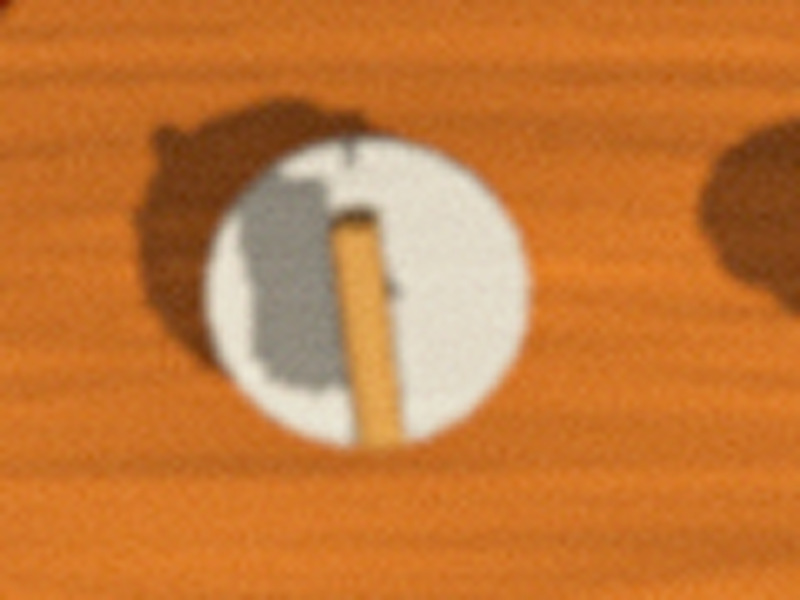

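```bash
python3 - <<'E'
from h import *
import pickle
L=lambda n:pickle.load(open(n+".pkl","rb"))
wc,wv,w1=L("wc"),L("wv"),L("w1")
C=lambda u,v,z,c=wc:ray(c,156+u/2,60+v/2,z)
V=lambda u,v,z:C(u-400,v,z,wv)
Q=lambda u,v,z:ray(w1,200+u/6.667,150+v/6.667,z)
def seg(n,a,b):
    d=a-b;print(n,"mid",np.round((a+b)/2,1),"len",round(np.hypot(*d[:2]),1),"yaw",round(np.degrees(np.arctan2(d[1],d[0])),1))
seg("rim x-ext",C(206,180,120),C(206,367,120)); seg("rim y-ext",C(305,273,120),C(108,273,120))
seg("entry",C(186,361,120),C(227,188,120)); seg("vent",C(131,324,120),C(286,231,120)); seg("lock",C(297,298,120),C(112,260,120))
seg("valvebar",V(609,355,110),V(608,250,110))
for z in(68,): 
    seg("dialx",V(608,340,z),V(608,211,z));seg("dialy",V(675,275,z),V(540,275,z)); seg("90mark",V(665,290,z),V(549,267,z))
    c=(V(608,340,z)+V(608,211,z))/2; c[1]=((V(675,275,z)+V(540,275,z))/2)[1]
    for p in((621,221),(588,222),(563,240),(549,267),(665,290)):
        d=V(*p,z)-c; print(p,np.hypot(*d[:2]).round(1),np.degrees(np.arctan2(d[1],d[0])).round(1))
seg("pipe",V(690,283,62),V(430,230,62))
seg("lidbar",Q(380,447,61),Q(355,228,61)); seg("flx",Q(367,447,28),Q(367,135,28)); seg("fly",Q(530,290,28),Q(205,290,28))
E
```

```text
rim x-ext mid [562.3  22.1 120. ] len 91.6 yaw -179.8
rim y-ext mid [559.6  22.3 120. ] len 91.3 yaw 89.9
entry mid [562.4  21.9 120. ] len 86.8 yaw -12.5
vent mid [562.4  22.3 120. ] len 85.1 yaw -57.6
lock mid [562.6  21.9 120. ] len 88.1 yaw 77.7
valvebar mid [597.8 188.3 110. ] len 55.2 yaw 0.8
dialx mid [598.4 188.8  68. ] len 76.7 yaw 0.3
dialy mid [596.7 188.5  68. ] len 76.0 yaw 90.0
90mark mid [598.8 188.5  68. ] len 66.9 yaw 78.2
(621, 221) 33.6 167.6
(588, 222) 34.0 -161.5
(563, 240) 33.1 -131.8
(549, 267) 33.4 -101.1
(665, 290) 33.5 77.5
pipe mid [587.9 162.7  62. ] len 150.4 yaw 78.0
lidbar mid [ 438.4 -359.1   61. ] len 53.8 yaw 6.1
flx mid [ 438.2 -359.3   28. ] len 81.2 yaw -0.1
fly mid [ 436.9 -359.2   28. ] len 80.5 yaw 89.9
```

Results:
- **Canister:** mouth at (562.4, 22.1), with the entry axis at -12.3°.
- **Valve:** at (598, 188.4). The bar is at 0.8°, about 13° open, so 60° open means a bar yaw of 47.8°.
- **Lid:** at (438.3, -359.2), with the bar yaw at 6.1°.

Valve first.

```bash
python3 - <<'E'
from h import *
import pickle
P=np.array([598.2,188.4,83]); y0=np.radians(90.8); y1=np.radians(137.8)
robot.command_gripper(0.5,force=30)
robot.move_pose(P+[0,0,80],down(y0)); robot.line_to(P,v=120)
robot.command_gripper(0.0,force=30); o=robot.observe(); print(o["time"],o["width"],o["grip_force"],o["ft_force"],o["ft_torque"])
for y in np.linspace(y0,y1,4)[1:]: robot.move_pose(P,down(y))
o=robot.observe(); print(o["tool_pos"],o["ft_force"],o["ft_torque"])
robot.command_gripper(0.45); robot.line_to(P+[0,0,100],v=150)
robot.move_pose([596,188.4,220],down(np.pi/2))
w=imaging.read_camera("wrist");pickle.dump(w,open("wv2.pkl","wb"))
cv2.imwrite("pics/v2.png",cv2.resize(w["color"][100:260,176:356],(720,640))[:600])
print(robot.observe()["time"])
E
```

```text
6.6083 0.13388847168937865 33.419510053354315 [-1.58271064 -5.11381961  5.66544236] [-0.89112578  0.24254151 -0.03705066]
[598.51098429 188.23173411  84.14369379] [-3.20955246 -2.95863952  6.26148412] [-0.44143568  0.63233312  0.08206219]
9.7667
```

View pics/v2.png

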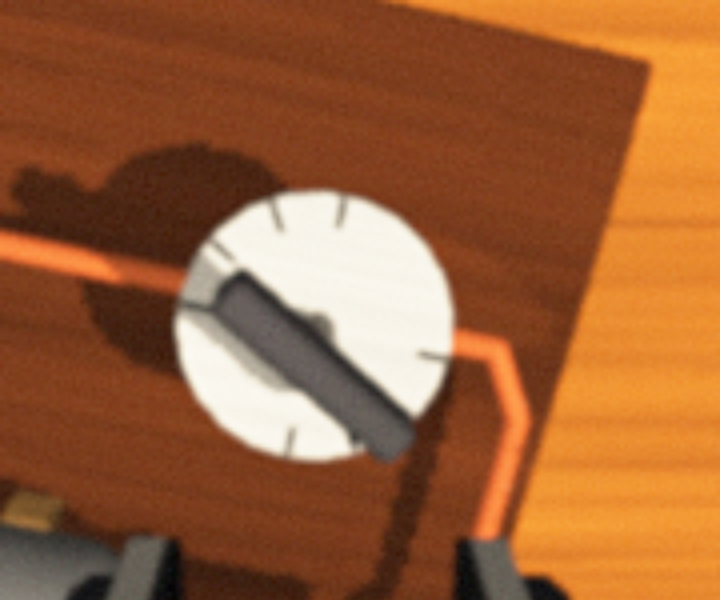

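The bar now lies from (232,290) to (402,447), pointing at the 60° marks. Its yaw is about 47.3°, which is about 59.5° open. Now the lid.

```bash
python3 - <<'E'
from h import *
import pickle
P=np.array([438.3,-359.2,35]); y0=np.radians(96.1)
robot.command_gripper(0.5,force=60)
robot.move_pose(P+[0,0,120],down(y0)); robot.line_to(P,v=120)
robot.command_gripper(0.0,force=60); o=robot.observe(); print(o["time"],o["width"],o["grip_force"],o["tool_pos"],o["ft_force"])
f0=o["ft_force"]
robot.line_to(P+[0,0,200],v=150)
M=np.array([562.4,22.1,0]);ye=np.radians(90-12.3)
robot.move_pose(M+[0,0,180],down(ye))
robot.wait(.3)
o=robot.observe();print(o["time"],o["width"],o["grip_force"],o["tool_pos"],o["ft_force"],R.from_quat(o["eef_rot"]).as_matrix().round(3))
for n in("wrist","top","scene"):
    w=imaging.read_camera(n);pickle.dump(w,open(n+"3.pkl","wb"))
w=pickle.load(open("wrist3.pkl","rb"))
cv2.imwrite("pics/l3.png",cv2.resize(w["color"][140:320,136:376],(800,600)))
E
```

```text
13.6 0.13455647404033527 58.64044904708862 [ 438.67074473 -359.69501881   35.87112638] [0.01994234 0.85213744 5.26259427]
16.8833 0.13921416808803802 58.593873381614685 [562.49077583  21.51145827 180.06176155] [ 0.45735474 -0.7619159  -3.30980425] [[-0.977  0.214  0.   ]
 [ 0.214  0.977 -0.   ]
 [-0.    -0.    -1.   ]]
```

View pics/l3.png

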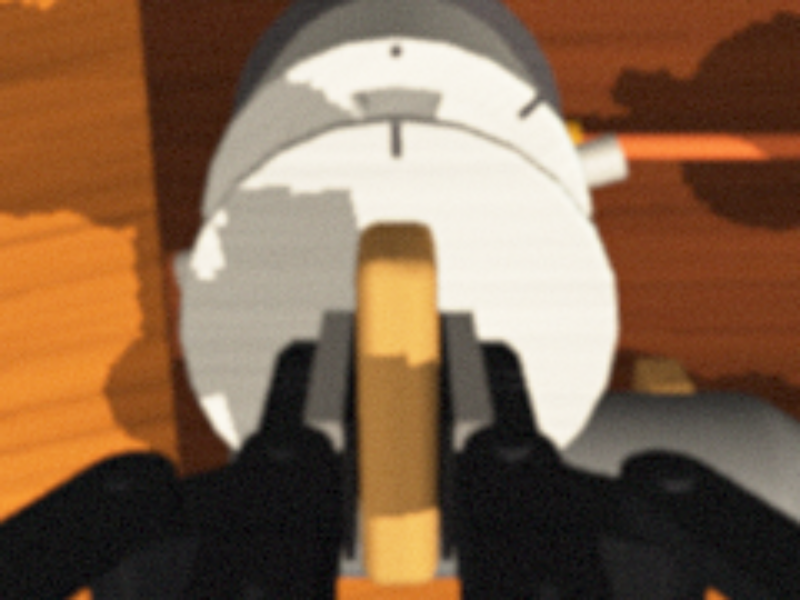

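The lid hangs level in the fingers. Its bar runs from (398,262) to (398,578), its lug line at (396,140) is in line with the entry dot at (396,50), and the flange near edge is at (397,118). I'll compute its in-hand offset.

```bash
python3 - <<'E'
from h import *
import pickle
w=pickle.load(open("wrist3.pkl","rb"))
q=lambda u,v,z:ray(w,136+u*.3,140+v*.3,z)
tcp=np.array([562.49,21.51]); x=np.array([np.cos(np.radians(-12.3)),np.sin(np.radians(-12.3))]); y=np.array([-x[1],x[0]])
for n,p in(("barnear",q(398,262,205.2)),("barfar",q(398,578,205.2)),("flnear",q(397,118,172.2)),("flL",q(181,320,172.2)),("flR",q(618,320,172.2)),("dot",q(396,50,120)),("slotnear",q(397,95,120)),("vent",q(531,107,120))):
    d=p[:2]-tcp; print(n,np.round(p,1),"along",(d@x).round(1),"across",(d@y).round(1))
E
```

```text
barnear [534.9  28.1 205.2] along -28.4 across 0.6
barfar [586.9  16.8 205.2] along 24.8 across 0.6
flnear [522.8  30.6 172.2] along -40.7 across 0.5
flL [551.1 -15.5 172.2] along -3.2 across -38.6
flR [568.   61.6 172.2] along -3.1 across 40.4
dot [520.3  31.  120. ] along -43.3 across 0.3
slotnear [530.2  29.1 120. ] along -33.1 across 0.5
vent [539.4  58.  120. ] along -30.3 across 30.8
```

```bash
python3 - <<'E'
from h import *
M=np.array([562.8,22.1,0])
robot.line_to(M+[0,0,158],v=60)
f0=robot.observe()["ft_force"]
for z in np.r_[np.arange(154,137,-4),136,135,134,133.4]:
    robot.line_to(M+[0,0,z],v=40)
    o=robot.observe(); f=o["ft_force"]-f0
    print(round(o["time"],2),z,o["tool_pos"].round(2),f.round(1),round(o["grip_force"],1))
    if abs(f[2])>8 or np.hypot(*f[:2])>10: break
E
```

```text
17.8 154.0 [562.75  22.11 153.91] [ 0.2 -0.  -1. ] 58.6
18.05 150.0 [562.62  22.13 149.71] [ 0.1  0.5 -1.2] 58.6
18.3 146.0 [562.57  22.16 145.62] [-1.   0.4 -1.1] 58.6
18.55 142.0 [562.57  22.14 141.61] [-0.3  0.4 -0.4] 58.6
18.8 138.0 [562.6   22.15 137.64] [-0.5  0.2 -1.7] 58.6
19.05 136.0 [562.76  22.1  135.92] [ 0.8 -0.1 -0.5] 58.6
19.3 135.0 [562.81  22.11 134.99] [-0.5  0.1 -1.5] 58.6
19.55 134.0 [562.77  22.1  133.97] [-0.3  0.1 -1.3] 58.6
19.8 133.4 [562.83  22.1  133.87] [-3.9 -0.   6.8] 59.3
```

The lid seated at the predicted height without side force. Now I'll turn it clockwise by 45°.

```bash
python3 - <<'E'
from h import *
import pickle
M=np.array([562.8,22.1,133.6])
robot.wait(.3)
for a in (9,18,27,36,41,45):
    robot.move_pose(M,down(np.radians(77.7-a)))
    o=robot.observe(); m=R.from_quat(o["eef_rot"]).as_matrix()
    print(a,round(o["time"],2),o["tool_pos"].round(2),o["ft_force"].round(1),o["ft_torque"].round(2),np.degrees(np.arctan2(m[1,1],m[0,1])).round(1),round(o["grip_force"],1))
    if abs(o["ft_torque"][2])>1.5: print("stop");break
robot.wait(.5)
for n in("wrist","top"):
    w=imaging.read_camera(n);pickle.dump(w,open(n+"4.pkl","wb"))
w=pickle.load(open("wrist4.pkl","rb"));t=pickle.load(open("top4.pkl","rb"))
cv2.imwrite("pics/l4.png",cv2.resize(w["color"][100:340,96:416],(800,600)))
print(robot.observe()["ft_force"],robot.observe()["dq"].round(4))
E
```

```text
9 20.38 [563.23  22.03 133.91] [ 0.1 -0.3  2.3] [ 0.07 -0.02 -0.05] 68.9 59.2
18 20.65 [563.21  22.02 133.89] [ 0.5 -0.4  3.8] [ 0.03 -0.12 -0.08] 60.1 59.3
27 20.93 [563.08  22.06 133.86] [0.4 1.1 4.4] [ 0.01 -0.16 -0.14] 51.1 59.4
36 21.2 [563.03  22.05 133.9 ] [0.  0.6 5. ] [ 0.06 -0.04 -0.07] 42.1 59.4
41 21.45 [562.97  22.08 133.87] [-0.3 -0.3  5.3] [ 0.04  0.04 -0.05] 37.1 59.4
45 21.7 [562.99  22.06 133.89] [-0.   0.8  4.7] [ 0.1  -0.05 -0.05] 33.1 59.4
[ 0.23681747 -0.31945807  5.15002352] [-0.0004  0.0001 -0.0003  0.0021 -0.0005 -0.0003]
```

View pics/l4.png

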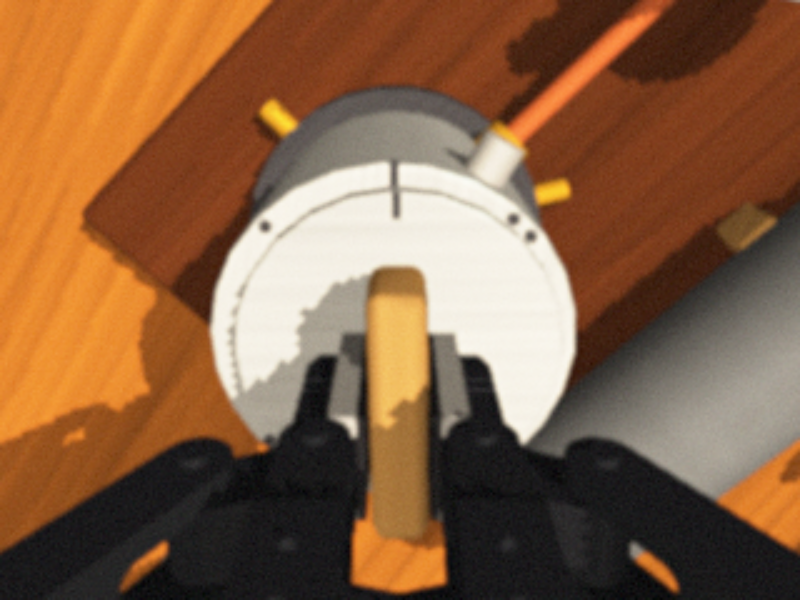

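The lid's line at (396,205) meets the vent mark at (396,172), halfway between the entry dot (265,226) and the lock dots (520,226). The flange is level on the rim and the bar is gripped at 59 N. Handing in.

```bash
python3 -c "
from rig import robot
print(robot.finish_job())"
```

```text
the job is handed in; nothing more can be done
None
```

I handed the job in: the valve is let go at about 59.5° open, and the lid is seated, turned to the vent mark and still gripped at 59 N; the hand-in call did not return a verdict.

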